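# Sort mixed dry ware onto its bats

### The job

The round bat holding four pieces is a mixed load from the throwing room: two handled cups, a tumbler and a bud vase. Move each piece to the bat where one of its own kind already stands, setting it down gently and upright with its whole foot on the bat and not touching the other ware there. The clay is dry and brittle, so do not let a piece fall, and leave the three pieces that are already sorted where they stand.

Things in the scene. Friction and masses are not known exactly. Their poses are not given: they have to be found in the camera images.
- cup_a: First mixed cup: hollow espresso cup of dry buff clay, straight-sided, 54 mm across, 62 mm high, foot 42 mm, wall 4.5 mm; ear handle on its +y side, 8 mm thick, out to 49 mm from the axis, 15 to 55 mm up. 0.12 kg. Origin: centre of underside, z up. It starts on the fourth, unlisted bat (same size), with the other mixed pieces 85 to 105 mm from its nearest neighbours.
- cup_b: Second mixed cup, the same as cup_a: goes to the same bat. It starts on the fourth, unlisted bat (same size), with the other mixed pieces 85 to 105 mm from its nearest neighbours. Sizes, handle and frame as cup_a
- tumbler: Mixed tumbler: hollow tumbler of dry buff clay, no handle, 84 mm high, widening evenly from 45 mm across at the foot to 53 mm at the rim, wall 4.5 mm. 0.14 kg. Origin: centre of underside, z up. It starts on the fourth, unlisted bat (same size), with the other mixed pieces 85 to 105 mm from its nearest neighbours.
- vase: Mixed vase: bud vase of dry buff clay, 84 mm high: belly 53 mm across at 12 to 22 mm up, foot 40 mm, slim neck 23 to 25 mm across from 46 to 76 mm up, lip 28 mm. 0.16 kg. Origin: centre of underside, z up. It starts on the fourth, unlisted bat (same size), with the other mixed pieces 85 to 105 mm from its nearest neighbours.
- cup_kept: Sorted cup on the cups' bat, of the same size, shape and frame as cup_a, its handle pointing roughly outwards over the bat's rim. Already in its place; stays.
- tumbler_kept: Sorted tumbler on the tumblers' bat, the same shape and frame as tumbler. Already in its place; stays.
- vase_kept: Sorted vase on the vases' bat, the same shape and frame as vase. Already in its place; stays.
- bat_cups: The cups' bat (cup_kept stands on it; both mixed cups come here): round plywood bat, 225 mm across, fixed on the bench, its flat top 12 mm up. Like the other bats; known by the one piece already on it, about 60 mm off its centre. Origin: centre of underside, z up; yaw means nothing
- bat_tumblers: The tumblers' bat (tumbler_kept stands on it): round plywood bat, 225 mm across, fixed on the bench, its flat top 12 mm up. Like the other bats; known by the one piece already on it, about 60 mm off its centre. Origin: centre of underside, z up; yaw means nothing
- bat_vases: The vases' bat (vase_kept stands on it): round plywood bat, 225 mm across, fixed on the bench, its flat top 12 mm up. Like the other bats; known by the one piece already on it, about 60 mm off its centre. Origin: centre of underside, z up; yaw means nothing
Not all that is in view belongs to the job. Leave any orange look-alike of the bat_cups alone.

How it is judged:
At the end, for the whole second after the job is handed in: Every mixed piece stands on the bat with its own kind: upright within 0.1 rad, at rest on the bat's top, its axis within 88 mm of the bat's centre (whole foot on), not touching the other ware there; the three sorted pieces upright and within 15 mm of where they stood (horizontal distance between each of cup_a, cup_b and bat_cups below 0.088 m and z of cup_a in the frame of bat_cups between 0.008 and 0.017 m and angle between each of cup_a, cup_b, tumbler, vase, cup_kept, tumbler_kept, vase_kept's own z axis and vertical below 0.1 rad and linear speed of each of cup_a, cup_b, tumbler, vase below 0.02 m/s and angular speed of each of cup_a, cup_b, tumbler, vase below 0.2 rad/s and z of cup_b in the frame of bat_cups between 0.008 and 0.017 m and horizontal distance between tumbler and bat_tumblers below 0.088 m and z of tumbler in the frame of bat_tumblers between 0.008 and 0.017 m and horizontal distance between vase and bat_vases below 0.088 m and z of vase in the frame of bat_vases between 0.008 and 0.017 m and contact force between cup_a and cup_b below 0.05 N and contact force between each of cup_a, cup_b and cup_kept below 0.05 N and contact force between tumbler and tumbler_kept below 0.05 N and contact force between vase and vase_kept below 0.05 N and distance of each of cup_kept, tumbler_kept, vase_kept from where it was at the start of the episode below 0.015 m).
It fails at once if a piece that was already sorted is shifted by more than 15 mm or knocked over (distance of any of cup_kept, tumbler_kept, vase_kept from where it was at the start of the episode above 0.015 m or angle between any of cup_kept, tumbler_kept, vase_kept's own z axis and vertical above 0.3 rad).
It fails at once if a piece is let fall (from more than about 2 cm) ((linear speed of cup_a above 0.6 m/s and contact force between cup_a and anything else below 0.01 N) or (linear speed of cup_b above 0.6 m/s and contact force between cup_b and anything else below 0.01 N) or (linear speed of tumbler above 0.6 m/s and contact force between tumbler and anything else below 0.01 N) or (linear speed of vase above 0.6 m/s and contact force between vase and anything else below 0.01 N)).
It also fails if it takes over 120 s, if anything falls off the work surface, if the arm or the gripper's body presses on something with over 40 N, if the wrist force passes 120 N, or if a joint passes its speed limit or range.

### The arm

A 6-joint arm with a two-finger parallel gripper is mounted at the origin on the work surface. World frame = base frame: x ahead of the robot, y to its left, z up, the work surface at z = 0. Lengths are in m, angles in rad, forces in N, time in s.
With the tool pointing down it reaches from about 0.35 to 0.8 m from the base axis. Payload 7.3 kg.
Tool frame: the origin (TCP) lies between the finger pads; the fingertips stand 14 mm ahead of it and the grasp point (between the pads) lies 5 mm behind it; z points along the fingers, y is the direction in which the jaws open and shut (so a half turn about z gives the same grasp; the last joint's range is limited). The gripper opens to 85 mm and grips with 20 to 120 N. Pads are 22 mm wide; open, the fingers measure 114 mm over their backs; the gripper's body (76 mm by 85 mm) begins 54 mm behind the grasp point. The pads swing forward as they close: fully open they stand 13 mm farther back than shut.
Start: joints at [-1.495, 0.342, 1.524, -0, 1.275, -0.146], TCP at [0.116, -0.512, 0.245] pointing down, gripper open.
Joint ranges: [-2.53, 2.53], [-0.77, 2.02], [0.04, 2.7], [-1, 4.14], [0.28, 2.66], [-3.11, 3.11]. Speed limits (rad/s): [2.57, 2.57, 3.14, 3.14, 3.14, 3.14].

### API

Orientations are given as a rotation vector (axis times angle).
In Python, from rig import robot, viewer, job gives the robot as it stands.
- The arm moves only by the shell command python3 -m inch 'ROWS'. ROWS is JSON, a list of rows, each an object with "linear": the shift along the tool's x, y, z in units of 25 mm (1.0 is 25 mm), a list of three; "yaw": the turn about the tool's z in units of 5 degrees (1.0 is 5 degrees); "jaw": the closure, from 0 (fully open) to 1 (shut). In form: [{"linear": [dx, dy, dz], "yaw": yaw, "jaw": jaw}, ...]. A call has 1 to 5 rows; each row is the pose to reach, as a shift and turn from the pose commanded when the call began, along the tool's axes at that moment; what a row does not reach only later rows make up. A row lasts 1/8 s, in which the tool goes at most 62.5 mm and 10.7 degrees, less where a joint would pass 70% of its speed; a pose out of reach is approached as far as the arm can. A call with a gripper value outside its range is refused whole. The fingers move at their own pace and stop on an object; the grip force is fixed at half the most. Time passes only in rows, so rows that repeat a pose let the fingers close. It gives the time, the measured TCP pose, the force and the opening at its end, in the units of the state.
- robot.state(): the state, without advancing time (a new reading comes with each control period).
- viewer.get_image(name): name is "scene" or "top" or "wrist"; returns a dict with "frame" (480x640x3 uint8, red, green, blue), "vfov" (degrees; the focal length in pixels is half the picture's height over the tangent of half this angle, whatever the lens; pixels are square), "cx", "cy" (the principal point, pixels), "R" (3x3) and "t" (3): a world point X has camera coordinates R X + t. Camera axes: x right, y down, z forward; pixel columns grow to the right and rows downward; lengths in m; the calibration is good to about 2 mm. The wrist camera is an equidistant fisheye: a pixel r from the principal point sees the ray r / f radians off the axis. A picture is of the moment at which its call begins. There is no depth.
- job.finish_job(): hands the job in, once; it reports no verdict.
The state is a dict: "t": time; "joint_positions": joint angles; "joint_vel": joint speeds; "joint_torque": joint torques, N m; "eef_pos": TCP position; "orientation": TCP orientation; "ft_force": force on the tool from outside, world axes, zero at the start; "wrist_torque": the same for the moment, N m; "gripper_width": finger opening in m.
Only numpy, scipy, OpenCV 4.12 (cv2) and the standard library are available. Lean on these libraries where they do the work, as an engineer would, in place of code of your own. Each camera call takes 0.05 s, during which the arm holds its last target. There are 200 camera calls.

## Working session

There is one attempt and no reset: what is moved stays moved. The work goes in short steps, Python scripts to look and compute and a shell command to move; the robot and the scene stay as the last step left them, time stands still between calls to the robot, and variables do not carry over. Pictures are saved under pics/ and viewed, on a budget of 14 in all, crops included, one or two more only if the job needs it, and the job is handed in when it is done.

```bash
mkdir -p pics; ls; python3 - <<'E'
from rig import robot, viewer
import cv2, numpy as np
for n in ["top","scene"]:
    d=viewer.get_image(n); cv2.imwrite(f"pics/{n}0.png",d["frame"][:,:,::-1])
    print(n,d["vfov"],d["cx"],d["cy"],np.round(d["R"],4).tolist(),np.round(d["t"],4).tolist())
print(robot.state())
E
```

```text
pics
top 56.85607583373228 321.6211974397043 232.9143783717042 [[-0.0021, -0.9999, -0.0154], [-0.9986, 0.0029, -0.052], [0.0521, 0.0153, -0.9985]] [-0.1, 0.4066, 1.271]
scene 53.753582669062425 324.22636298973606 237.52875962225175 [[0.262, 0.9651, 0.0036], [0.8073, -0.2171, -0.5488], [-0.5288, 0.1467, -0.836]] [-0.0343, -0.3298, 1.4239]
{'t': 0.1, 'joint_positions': array([-1.49500071e+00,  3.42648443e-01,  1.52491140e+00,  3.72113297e-06,
        1.27543448e+00, -1.46004831e-01]), 'joint_vel': array([ 0.00119585, -0.00395381, -0.00364709,  0.00070278, -0.00151181,
        0.00083136]), 'joint_torque': array([ 2.51099860e-03, -4.34447694e+01, -2.46491700e+01, -2.28136646e-04,
        4.72407643e-03,  7.82666518e-06]), 'eef_pos': array([ 0.11548681, -0.51178811,  0.24470137]), 'orientation': array([-3.12090155e+00, -3.47532900e-01, -8.28256865e-05]), 'ft_force': array([ 0.02483518, -0.79886738, -0.12739025]), 'wrist_torque': array([-0.02989349,  0.00900269, -0.01820207]), 'gripper_width': 0.0852843774961531}
```

View pics/top0.png

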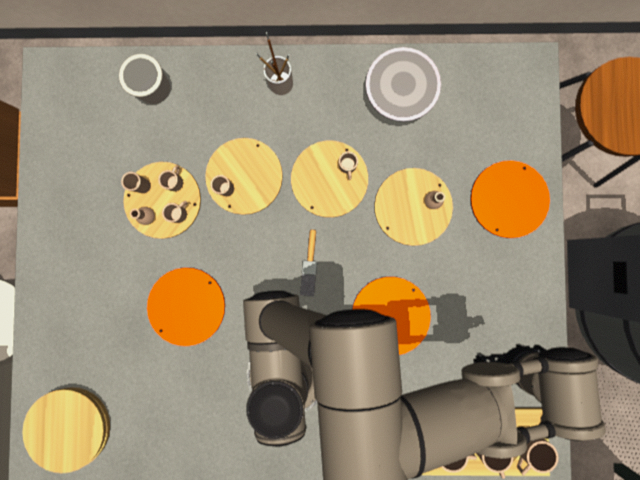

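View pics/scene0.png

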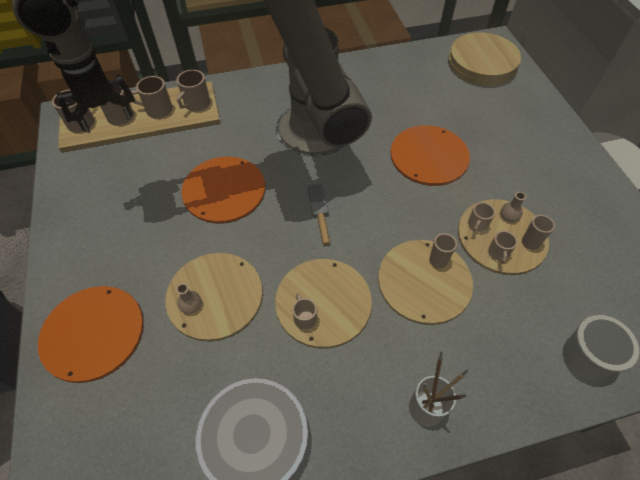

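```bash
cat > h.py <<'E'
import numpy as np, cv2
from rig import robot, viewer
from scipy.spatial.transform import Rotation as Ro
def cam(n):
    d=viewer.get_image(n); d["f"]=240/np.tan(np.radians(d["vfov"]/2)); d["R"]=np.array(d["R"]); d["t"]=np.array(d["t"]); d["n"]=n; return d
def ray(d,p):
    p=np.atleast_2d(np.array(p,float)); u=(p-[d["cx"],d["cy"]])/d["f"]
    if d["n"]=="wrist":
        r=np.linalg.norm(u,axis=1,keepdims=True)+1e-12; v=np.hstack([u/r*np.sin(r),np.cos(r)])
    else: v=np.hstack([u,np.ones((len(u),1))])
    return -d["R"].T@d["t"], v@d["R"]
def onz(d,p,z):
    C,v=ray(d,p); return (C+v*((z-C[2])/v[:,2:]))[:,:2]
def proj(d,X):
    X=np.atleast_2d(X)@d["R"].T+d["t"]
    if d["n"]=="wrist":
        r=np.linalg.norm(X[:,:2],axis=1,keepdims=True); u=X[:,:2]/r*np.arctan2(r,X[:,2:])
    else: u=X[:,:2]/X[:,2:]
    return u*d["f"]+[d["cx"],d["cy"]]
def circ(P):
    A=np.c_[2*P,np.ones(len(P))]; s=np.linalg.lstsq(A,(P**2).sum(1),rcond=None)[0]; return s[:2],np.sqrt(s[2]+s[0]**2+s[1]**2)
E
python3 - <<'E'
from h import *
d=cam("top"); im=cv2.cvtColor(d["frame"],cv2.COLOR_RGB2HSV)
m=((im[...,0]>14)&(im[...,0]<28)&(im[...,1]>90)&(im[...,2]>130)).astype(np.uint8)*255
for c in cv2.findContours(m,cv2.RETR_EXTERNAL,cv2.CHAIN_APPROX_NONE)[0]:
    if cv2.contourArea(c)<2500: continue
    hull=cv2.convexHull(c)[:,0]; P=onz(d,c[:,0],.012)
    ctr,r=circ(P)
    for _ in range(5):
        e=np.linalg.norm(P-ctr,axis=1)-r; k=abs(e)<.005; ctr,r=circ(P[k])
    print(np.round(c[:,0].mean(0)),ctr.round(4),round(r,4),k.mean().round(2))
print("C",-d["R"].T@d["t"])
x0,y0,x1,y1=115,155,210,245
cr=cv2.resize(d["frame"][y0:y1,x0:x1],None,fx=6,fy=6,interpolation=cv2.INTER_CUBIC)
cv2.imwrite("pics/mix.png",cr[:,:,::-1])
E
```

```text
[ 70. 432.] [-0.1551  0.6363] 0.1151 0.81
[185. 306.] [0.1962 0.2912] 0.1086 1.0
[413. 206.] [ 0.4825 -0.365 ] 0.1111 1.0
[160. 198.] [0.5046 0.3645] 0.1113 0.82
[510. 199.] [ 0.5035 -0.6437] 0.1086 1.0
[329. 179.] [ 0.5647 -0.1228] 0.1108 1.0
[244. 176.] [0.5738 0.1261] 0.111 1.0
C [ 0.33966383 -0.12057678  1.28875979]
```

View pics/mix.png

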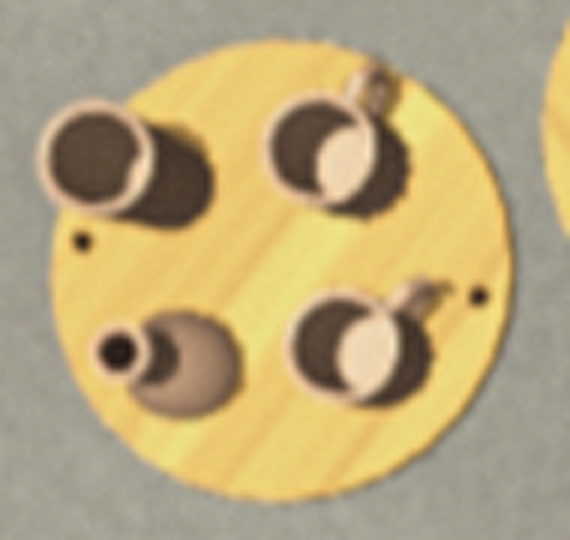

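```bash
python3 - <<'E'
from h import *
d=cam("top")
for n,p,z in [("tumbler",(97,158),.096),("cupA",(322,150),.074),("hA",(376,86),.057),("cupB",(345,348),.074),("hB",(425,298),.057),("vase",(122,352),.096)]:
    print(n,onz(d,np.array(p)/6+[115-.42,155-.42],z).round(4))
t=[]
for x0,y0 in [(205,165),(325,145),(415,180)]:
    t.append(cv2.resize(d["frame"][y0:y0+40,x0:x0+40],None,fx=6,fy=6,interpolation=cv2.INTER_CUBIC))
cv2.imwrite("pics/kept.png",np.hstack(t)[:,:,::-1])
d=cam("scene")
cv2.imwrite("pics/mixs.png",cv2.resize(d["frame"][180:280,450:560],None,fx=6,fy=6,interpolation=cv2.INTER_CUBIC)[:,:,::-1])
E
```

```text
tumbler [[0.5455 0.4184]]
cupA [[0.5525 0.3236]]
hA [[0.5857 0.3048]]
cupB [[0.4605 0.3114]]
hB [[0.4855 0.2802]]
vase [[0.4569 0.4052]]
```

View pics/kept.png

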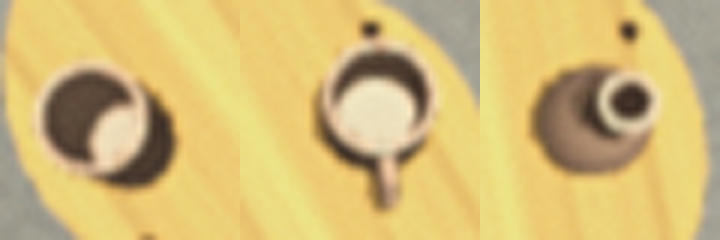

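View pics/mixs.png

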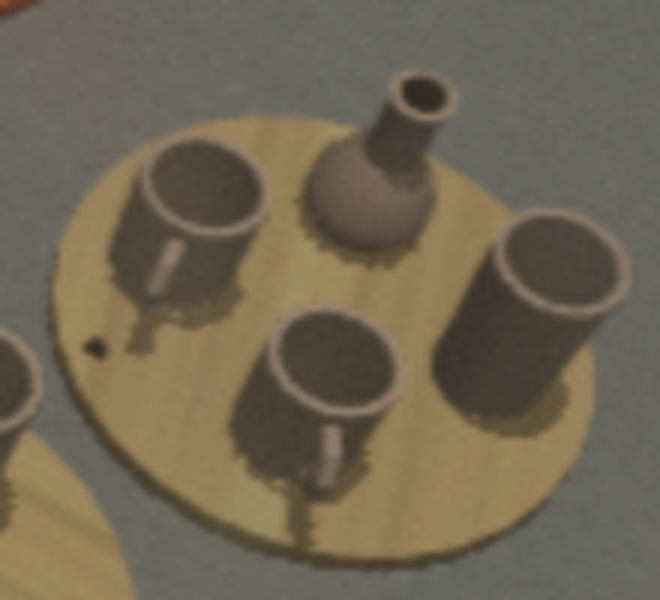

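```bash
cat >> h.py <<'E'
def tri(da,a,db,b):
    (A,u),(B,v)=ray(da,a),ray(db,b); u=u[0]/np.linalg.norm(u);v=v[0]/np.linalg.norm(v)
    s=np.linalg.lstsq(np.c_[u,-v],B-A,rcond=None)[0]; P,Q=A+s[0]*u,B+s[1]*v
    return ((P+Q)/2).round(4), round(np.linalg.norm(P-Q),4)
def plan(x,y,z,jaw):
    """shift in tool axes (25 mm) and yaw (5 deg) to a TCP position and jaw bearing in deg (mod 180)"""
    s=robot.state(); R=Ro.from_rotvec(s["orientation"]).as_matrix(); p=s["eef_pos"]
    lin=R.T@(np.array([x,y,z])-p)/.025
    b=np.degrees(np.arctan2(R[1,1],R[0,1])); j6=np.degrees(s["joint_positions"][5])
    dj1=np.degrees(np.arctan2(y,x)-np.arctan2(p[1],p[0]))
    print("at",p.round(4),"jaw",b.round(1),"j6",j6.round(0),"w",round(s["gripper_width"],4),"F",s["ft_force"].round(1),"t",round(s["t"],2))
    print("lin",lin.round(2))
    for k in range(-2,3):
        dp=jaw+180*k-b
        if abs(dp)<270: print(" yaw",round(-dp/5,2),"j6~",round(j6+dj1-dp))
E
python3 - <<'E'
from h import *
a,b=cam("top"),cam("scene")
o=np.array([115-.42,155-.42]); q=np.array([450-.42,180-.42])
for n,p,r in [("tumbler",(97,158),(562,262)),("cupA",(322,150),(337,361)),("cupB",(345,348),(206,187)),("vase",(122,352),(423,97))]:
    print(n,tri(a,np.array(p)/6+o,b,np.array(r)/6+q))
for n,p,c,z in [("tk",(93,118),(205,165),.096),("ck",(378-240,98),(325,145),.074),("ckh",(386-240,205),(325,145),.05),("vk",(630-480,101),(415,180),.096)]:
    print(n,onz(a,np.array(p)/6+c-np.array([.42,.42]),z).round(4))
plan(.5455,.4184,.2,45)
E
```

```text
tumbler (array([0.546 , 0.4197, 0.097 ]), np.float64(0.0035))
cupA (array([0.5535, 0.326 , 0.0741]), np.float64(0.005))
cupB (array([0.4615, 0.3144, 0.0729]), np.float64(0.005))
vase (array([0.4574, 0.4065, 0.0971]), np.float64(0.0035))
tk [[0.5352 0.1736]]
ck [[ 0.6022 -0.1742]]
ckh [[ 0.5567 -0.1787]]
vk [[ 0.4995 -0.4204]]
at [ 0.1155 -0.5121  0.2452] jaw -77.3 j6 -8.0 w 0.0851 F [-0.2  0.2  0.4] t 0.35
lin [ 24.97 -32.52   1.82]
 yaw 47.54 j6~ 344
 yaw 11.54 j6~ 164
 yaw -24.46 j6~ -16
```

```bash
python3 - <<'E'
from h import *
plan(.42,-.30,.24,45)
plan(.55,.1,.24,45)
E
```

```text
at [ 0.1155 -0.5121  0.2452] jaw -77.3 j6 -8.0 w 0.0851 F [-0.2  0.2  0.4] t 0.35
lin [13.75 -5.59  0.21]
 yaw 47.54 j6~ 271
 yaw 11.54 j6~ 91
 yaw -24.46 j6~ -89
at [ 0.1155 -0.5121  0.2452] jaw -77.3 j6 -8.0 w 0.0851 F [-0.2  0.2  0.4] t 0.35
lin [ 22.34 -20.06   0.21]
 yaw 47.54 j6~ 317
 yaw 11.54 j6~ 137
 yaw -24.46 j6~ -43
```

```bash
python3 -m inch '[{"linear":[13.75,-5.6,0.2],"yaw":-12,"jaw":0},{"linear":[13.75,-5.6,0.2],"yaw":-12,"jaw":0},{"linear":[13.75,-5.6,0.2],"yaw":-12,"jaw":0},{"linear":[13.75,-5.6,0.2],"yaw":-12,"jaw":0},{"linear":[13.75,-5.6,0.2],"yaw":-12,"jaw":0}]'; python3 -c "
from h import *
plan(.55,.15,.24,45);plan(.546,.42,.2,45)"
```

```text
t: 0.98
eef_pos: [0.3734, -0.3322, 0.2413]
orientation: [2.623, 1.728, -0.0]
ft_force: [0.6, -1.0, -0.6]
gripper_width: 0.0854
at [ 0.3734 -0.3322  0.2413] jaw -23.2 j6 -27.0 w 0.0854 F [ 0.6 -1.  -0.6] t 0.97
lin [20.51 -1.12  0.04]
 yaw 22.35 j6~ 141
 yaw -13.65 j6~ -39
 yaw -49.65 j6~ -219
at [ 0.3734 -0.3322  0.2413] jaw -23.2 j6 -27.0 w 0.0854 F [ 0.6 -1.  -0.6] t 0.97
lin [30.37 -5.52  1.63]
 yaw 22.35 j6~ 164
 yaw -13.65 j6~ -16
 yaw -49.65 j6~ -196
```

```bash
python3 -m inch '[{"linear":[20.5,-1.1,0],"yaw":-13.6,"jaw":0},{"linear":[20.5,-1.1,0],"yaw":-13.6,"jaw":0},{"linear":[20.5,-1.1,0],"yaw":-13.6,"jaw":0},{"linear":[20.5,-1.1,0],"yaw":-13.6,"jaw":0},{"linear":[20.5,-1.1,0],"yaw":-13.6,"jaw":0}]'; python3 -c "
from h import *
plan(.546,.42,.2,45)"
```

```text
t: 1.6
eef_pos: [0.4819, -0.0389, 0.2413]
orientation: [1.559, 2.727, 0.0]
ft_force: [0.7, -1.2, 0.2]
gripper_width: 0.0852
at [ 0.4819 -0.0389  0.2413] jaw 30.5 j6 -44.0 w 0.0852 F [ 0.7 -1.2  0.2] t 1.6
lin [14.52 11.52  1.65]
 yaw 33.1 j6~ 163
 yaw -2.9 j6~ -17
 yaw -38.9 j6~ -197
```

```bash
python3 -m inch '[{"linear":[14.5,11.5,1.65],"yaw":-2.9,"jaw":0},{"linear":[14.5,11.5,1.65],"yaw":-2.9,"jaw":0},{"linear":[14.5,11.5,1.65],"yaw":-2.9,"jaw":0},{"linear":[14.5,11.5,1.65],"yaw":-2.9,"jaw":0},{"linear":[14.5,11.5,1.65],"yaw":-2.9,"jaw":0}]';python3 -m inch '[{"linear":[4.4,3.5,0.5],"yaw":0,"jaw":0},{"linear":[4.4,3.5,0.5],"yaw":0,"jaw":0},{"linear":[4.4,3.5,0.5],"yaw":0,"jaw":0},{"linear":[4.4,3.5,0.5],"yaw":0,"jaw":0}]'; python3 -c "
from h import *
plan(.546,.42,.2,45)
d=cam('wrist');cv2.imwrite('pics/w1.png',d['frame'][:,:,::-1])"
```

```text
t: 2.22
eef_pos: [0.5263, 0.2693, 0.2132]
orientation: [1.211, 2.898, 0.0]
ft_force: [1.0, -0.9, -0.3]
gripper_width: 0.0858
t: 2.72
eef_pos: [0.5107, 0.4075, 0.2002]
orientation: [-1.209, -2.9, 0.002]
ft_force: [-0.7, 0.3, 0.1]
gripper_width: 0.0851
at [0.5107 0.4075 0.2002] jaw 44.7 j6 -13.0 w 0.0851 F [-0.7  0.3  0.1] t 2.73
lin [-0.64  1.36  0.01]
 yaw 35.95 j6~ 166
 yaw -0.05 j6~ -14
 yaw -36.05 j6~ -194
```

View pics/w1.png

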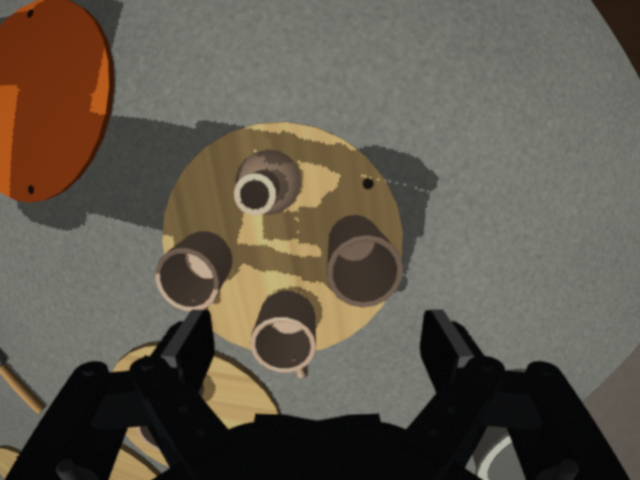

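```bash
python3 - <<'E'
from h import *
d=cam("wrist")
for n,p,z in [("tumbler",(365,270),.096),("cupA",(283.5,344.5),.074),("cupB",(188,279),.074),("vase",(256,194),.096)]: print(n,onz(d,p,z).round(4))
plan(.5465,.421,.11,45)
E
```

```text
tumbler [[0.544  0.4195]]
cupA [[0.5527 0.3265]]
cupB [[0.4618 0.3154]]
vase [[0.4571 0.4061]]
at [0.5116 0.4056 0.2008] jaw 44.6 j6 -13.0 w 0.0852 F [0.5 0.4 0.6] t 2.83
lin [-0.54  1.43  3.63]
 yaw 35.92 j6~ 166
 yaw -0.08 j6~ -14
 yaw -36.08 j6~ -194
```

```bash
python3 -m inch '[{"linear":[-0.55,1.35,0],"yaw":0,"jaw":0},{"linear":[-0.55,1.35,0],"yaw":0,"jaw":0},{"linear":[-0.55,1.35,2],"yaw":0,"jaw":0.05},{"linear":[-0.55,1.35,2.5],"yaw":0,"jaw":0.05},{"linear":[-0.55,1.35,2.5],"yaw":0,"jaw":0.05}]'; python3 -c "
from h import *
plan(.545,.4195,.055,45)"
```

```text
t: 3.45
eef_pos: [0.5447, 0.4199, 0.1382]
orientation: [-1.212, -2.897, 0.002]
ft_force: [-0.4, 1.0, 1.0]
gripper_width: 0.081
at [0.5447 0.4199 0.1382] jaw 44.6 j6 -13.0 w 0.081 F [-0.4  1.   1. ] t 3.45
lin [-0.02  0.    3.33]
 yaw 35.92 j6~ 166
 yaw -0.08 j6~ -14
 yaw -36.08 j6~ -194
```

```bash
python3 -m inch '[{"linear":[0,0,1.5],"yaw":0,"jaw":0.05},{"linear":[0,0,3],"yaw":0,"jaw":0.05},{"linear":[0,0,3.3],"yaw":0,"jaw":0.15},{"linear":[0,0,3.3],"yaw":0,"jaw":0.25},{"linear":[0,0,3.3],"yaw":0,"jaw":0.3}]';python3 -m inch '[{"linear":[0,0,0],"yaw":0,"jaw":0.36},{"linear":[0,0,0],"yaw":0,"jaw":0.5},{"linear":[0,0,0],"yaw":0,"jaw":0.8},{"linear":[0,0,0],"yaw":0,"jaw":1},{"linear":[0,0,0],"yaw":0,"jaw":1}]'; python3 -c "
from h import *
plan(.545,.4195,.055,45)"
```

```text
t: 4.08
eef_pos: [0.546, 0.4216, 0.0583]
orientation: [1.21, 2.896, 0.005]
ft_force: [0.5, -0.0, -0.2]
gripper_width: 0.0597
t: 4.7
eef_pos: [0.5451, 0.421, 0.0577]
orientation: [1.211, 2.898, 0.002]
ft_force: [-2.5, -1.7, 6.5]
gripper_width: 0.0496
at [0.5451 0.421  0.0577] jaw 44.6 j6 -13.0 w 0.0496 F [-2.5 -1.7  6.5] t 4.7
lin [-0.04 -0.05  0.11]
 yaw 35.93 j6~ 166
 yaw -0.07 j6~ -14
 yaw -36.07 j6~ -194
```

```bash
python3 -m inch '[{"linear":[0,0,-0.6],"yaw":0,"jaw":1},{"linear":[0,0,-2],"yaw":0,"jaw":1},{"linear":[0,0,-4],"yaw":0,"jaw":1},{"linear":[0,0,-5.8],"yaw":0,"jaw":1},{"linear":[0,0,-5.8],"yaw":0,"jaw":1}]'; python3 -c "
from h import *
plan(.599,.095,.2,45)"
```

```text
t: 5.32
eef_pos: [0.5466, 0.4221, 0.2069]
orientation: [1.209, 2.893, 0.013]
ft_force: [0.3, 0.5, -1.4]
gripper_width: 0.0495
at [0.5466 0.4221 0.2069] jaw 44.6 j6 -13.0 w 0.0495 F [ 0.3  0.5 -1.4] t 5.33
lin [-10.78  -7.71   0.23]
 yaw 35.93 j6~ 138
 yaw -0.07 j6~ -42
 yaw -36.07 j6~ -222
```

```bash
python3 -m inch '[{"linear":[-1,-0.7,0],"yaw":0,"jaw":1},{"linear":[-2.6,-1.9,0],"yaw":0,"jaw":1},{"linear":[-4.2,-3,0],"yaw":0,"jaw":1},{"linear":[-5.8,-4.15,0],"yaw":0,"jaw":1},{"linear":[-7.4,-5.3,0],"yaw":0,"jaw":1}]'; python3 -m inch '[{"linear":[-1.6,-1.1,0],"yaw":0,"jaw":1},{"linear":[-2.9,-2.05,0],"yaw":0,"jaw":1},{"linear":[-3.38,-2.41,0],"yaw":0,"jaw":1},{"linear":[-3.38,-2.41,0],"yaw":0,"jaw":1}]';python3 -c "
from h import *
plan(.599,.095,.06,45)"
```

```text
t: 5.95
eef_pos: [0.5801, 0.1945, 0.2001]
orientation: [-1.211, -2.898, 0.001]
ft_force: [0.9, -0.9, -1.1]
gripper_width: 0.0495
t: 6.45
eef_pos: [0.5969, 0.0933, 0.2004]
orientation: [-1.213, -2.897, 0.0]
ft_force: [-1.0, -0.2, -1.6]
gripper_width: 0.0499
at [0.5969 0.0933 0.2004] jaw 44.6 j6 -43.0 w 0.0499 F [-1.  -0.2 -1.6] t 6.45
lin [-0.02  0.11  5.61]
 yaw 35.91 j6~ 137
 yaw -0.09 j6~ -43
 yaw -36.09 j6~ -223
```

```bash
python3 -m inch '[{"linear":[0,0,1.5],"yaw":0,"jaw":1},{"linear":[0,0,3.3],"yaw":0,"jaw":1},{"linear":[0,0,4.8],"yaw":0,"jaw":1},{"linear":[0,0,5.4],"yaw":0,"jaw":1},{"linear":[0,0,5.5],"yaw":0,"jaw":1}]'; python3 -m inch '[{"linear":[0,0,0.1],"yaw":0,"jaw":1},{"linear":[0,0,0.16],"yaw":0,"jaw":1},{"linear":[0,0,0.2],"yaw":0,"jaw":1},{"linear":[0,0,0.2],"yaw":0,"jaw":1}]';python3 -c "
from h import *
plan(.599,.095,.06,45)"
```

```text
t: 7.08
eef_pos: [0.5968, 0.0947, 0.063]
orientation: [-1.209, -2.899, 0.0]
ft_force: [-0.0, -0.1, -0.5]
gripper_width: 0.0494
t: 7.58
eef_pos: [0.5972, 0.0936, 0.0587]
orientation: [1.211, 2.898, 0.0]
ft_force: [0.2, 0.5, -0.4]
gripper_width: 0.0494
at [0.5972 0.0936 0.0587] jaw 44.6 j6 -43.0 w 0.0494 F [ 0.2  0.5 -0.4] t 7.58
lin [-0.01  0.09 -0.05]
 yaw 35.93 j6~ 137
 yaw -0.07 j6~ -43
 yaw -36.07 j6~ -223
```

```bash
python3 -m inch '[{"linear":[0,0,0.03],"yaw":0,"jaw":1},{"linear":[0,0,0.06],"yaw":0,"jaw":1},{"linear":[0,0,0.06],"yaw":0,"jaw":1}]'
```

```text
t: 7.95
eef_pos: [0.5973, 0.0935, 0.0577]
orientation: [1.211, 2.898, 0.0]
ft_force: [-1.2, -0.9, 5.3]
gripper_width: 0.0498
```

Contact (Fz 5 N). Release gradually, then rise.

```bash
python3 -m inch '[{"linear":[0,0,-0.02],"yaw":0,"jaw":0.38},{"linear":[0,0,-0.02],"yaw":0,"jaw":0.3},{"linear":[0,0,-0.02],"yaw":0,"jaw":0.2},{"linear":[0,0,-0.5],"yaw":0,"jaw":0.15},{"linear":[0,0,-2.5],"yaw":0,"jaw":0.15}]'; python3 -m inch '[{"linear":[0,0,-2],"yaw":0,"jaw":0.15},{"linear":[0,0,-3],"yaw":0,"jaw":0.15},{"linear":[0,0,-3],"yaw":0,"jaw":0.3}]';python3 -c "
from h import *
plan(.4572,.4063,.2,0);plan(.4572,.4063,.2,45)"
```

```text
t: 8.57
eef_pos: [0.5953, 0.0936, 0.1178]
orientation: [-1.209, -2.893, 0.004]
ft_force: [1.0, 0.6, 0.1]
gripper_width: 0.0727
t: 8.95
eef_pos: [0.5983, 0.0938, 0.1975]
orientation: [1.209, 2.894, 0.004]
ft_force: [-0.1, -0.1, 0.5]
gripper_width: 0.0598
at [0.5983 0.0938 0.1975] jaw 44.6 j6 -43.0 w 0.0598 F [-0.1 -0.1  0.5] t 8.95
lin [12.86  4.77 -0.13]
 yaw 44.93 j6~ 214
 yaw 8.93 j6~ 34
 yaw -27.07 j6~ -146
at [0.5983 0.0938 0.1975] jaw 44.6 j6 -43.0 w 0.0598 F [-0.1 -0.1  0.5] t 8.95
lin [12.86  4.77 -0.13]
 yaw 35.93 j6~ 169
 yaw -0.07 j6~ -11
 yaw -36.07 j6~ -191
```

```bash
python3 -m inch '[{"linear":[2.2,0.8,0],"yaw":0,"jaw":0.3},{"linear":[4.4,1.65,0],"yaw":0,"jaw":0.3},{"linear":[6.6,2.45,0],"yaw":0,"jaw":0.3},{"linear":[8.8,3.25,0],"yaw":0,"jaw":0.3},{"linear":[11,4.1,0],"yaw":0,"jaw":0.3}]'; python3 -m inch '[{"linear":[1.86,0.67,0],"yaw":0,"jaw":0.3},{"linear":[1.86,0.67,0],"yaw":0,"jaw":0.3},{"linear":[1.86,0.67,0],"yaw":0,"jaw":0.3}]';python3 -c "
from h import *
plan(.4572,.4063,.066,45)"
```

```text
t: 9.57
eef_pos: [0.4753, 0.3626, 0.1931]
orientation: [-1.211, -2.897, 0.003]
ft_force: [0.3, -0.0, 0.5]
gripper_width: 0.0597
t: 9.95
eef_pos: [0.4557, 0.4057, 0.1932]
orientation: [-1.21, -2.898, 0.003]
ft_force: [-0.1, -1.0, -0.3]
gripper_width: 0.0596
at [0.4557 0.4057 0.1932] jaw 44.7 j6 -10.0 w 0.0596 F [-0.1 -1.  -0.3] t 9.95
lin [-0.02  0.07  5.09]
 yaw 35.93 j6~ 169
 yaw -0.07 j6~ -11
 yaw -36.07 j6~ -191
```

```bash
python3 -m inch '[{"linear":[0,0.07,1.5],"yaw":0,"jaw":0.3},{"linear":[0,0.07,3.3],"yaw":0,"jaw":0.3},{"linear":[0,0.07,4.7],"yaw":0,"jaw":0.3},{"linear":[0,0.07,5],"yaw":0,"jaw":0.45},{"linear":[0,0.07,5],"yaw":0,"jaw":0.6}]'; python3 -m inch '[{"linear":[0,0,0],"yaw":0,"jaw":0.65},{"linear":[0,0,0],"yaw":0,"jaw":0.7},{"linear":[0,0,0],"yaw":0,"jaw":0.8},{"linear":[0,0,0],"yaw":0,"jaw":1},{"linear":[0,0,0],"yaw":0,"jaw":1}]'; python3 -c "
from h import *
d=cam('wrist');cv2.imwrite('pics/w2.png',d['frame'][:,:,::-1])"
```

```text
t: 10.58
eef_pos: [0.458, 0.4068, 0.0696]
orientation: [1.213, 2.898, -0.0]
ft_force: [-0.2, -0.1, -0.7]
gripper_width: 0.0341
t: 11.2
eef_pos: [0.458, 0.4077, 0.0713]
orientation: [1.21, 2.897, 0.003]
ft_force: [-1.3, -2.7, 6.8]
gripper_width: 0.0232
```

View pics/w2.png

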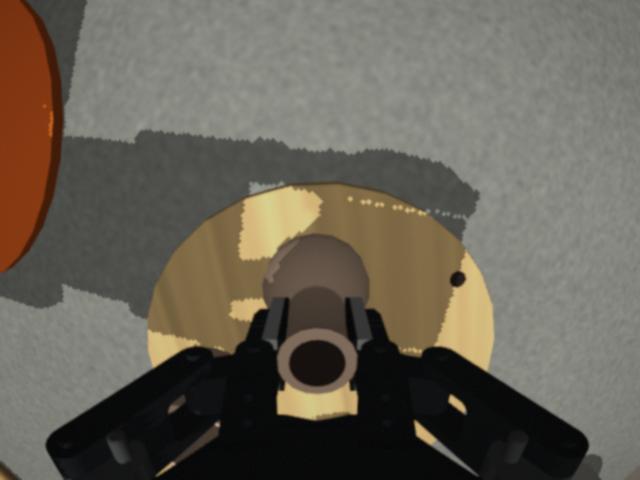

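The vase neck (about pixel 317,345) sits centred between the pads, upright. Lift and carry.

```bash
python3 -m inch '[{"linear":[0,0,-0.6],"yaw":0,"jaw":1},{"linear":[0,0,-2],"yaw":0,"jaw":1},{"linear":[0,0,-4],"yaw":0,"jaw":1},{"linear":[0,0,-5.4],"yaw":0,"jaw":1},{"linear":[0,0,-5.4],"yaw":0,"jaw":1}]'; python3 -c "
from h import *
plan(.56,.05,.2,45);plan(.4705,-.325,.2,45)"
```

```text
t: 11.88
eef_pos: [0.4585, 0.4086, 0.2084]
orientation: [1.209, 2.895, 0.01]
ft_force: [0.4, 0.2, -1.8]
gripper_width: 0.0233
at [0.4585 0.4086 0.2084] jaw 44.7 j6 -10.0 w 0.0233 F [ 0.4  0.2 -1.8] t 11.88
lin [-13.06  -7.19   0.3 ]
 yaw 35.93 j6~ 133
 yaw -0.07 j6~ -47
 yaw -36.07 j6~ -227
at [0.4585 0.4086 0.2084] jaw 44.7 j6 -10.0 w 0.0233 F [ 0.4  0.2 -1.8] t 11.88
lin [-21.21 -20.28   0.21]
 yaw 35.93 j6~ 93
 yaw -0.07 j6~ -87
 yaw -36.07 j6~ -267
```

```bash
python3 -m inch '[{"linear":[-0.7,-0.7,0],"yaw":0,"jaw":1},{"linear":[-2,-1.9,0],"yaw":0,"jaw":1},{"linear":[-3.5,-3.3,0],"yaw":0,"jaw":1},{"linear":[-5,-4.7,0],"yaw":0,"jaw":1},{"linear":[-6.5,-6.2,0],"yaw":0,"jaw":1}]'; python3 -m inch '[{"linear":[-1.5,-1.4,0],"yaw":0,"jaw":1},{"linear":[-3,-2.8,0],"yaw":0,"jaw":1},{"linear":[-4.5,-4.2,0],"yaw":0,"jaw":1},{"linear":[-6,-5.7,0],"yaw":0,"jaw":1},{"linear":[-7.5,-7.2,0],"yaw":0,"jaw":1}]'; python3 -m inch '[{"linear":[-1.5,-1.4,0],"yaw":0,"jaw":1},{"linear":[-3,-2.8,0],"yaw":0,"jaw":1},{"linear":[-4.5,-4.2,0],"yaw":0,"jaw":1},{"linear":[-5.5,-5.2,0],"yaw":0,"jaw":1},{"linear":[-6.2,-5.9,0],"yaw":0,"jaw":1}]'; python3 -c "
from h import *
plan(.4705,-.325,.074,45)"
```

```text
t: 12.5
eef_pos: [0.4603, 0.1814, 0.2032]
orientation: [-1.21, -2.898, 0.002]
ft_force: [0.6, -1.5, -3.1]
gripper_width: 0.023
t: 13.12
eef_pos: [0.464, -0.0783, 0.2034]
orientation: [-1.211, -2.897, -0.0]
ft_force: [0.8, -0.1, -2.2]
gripper_width: 0.0233
t: 13.75
eef_pos: [0.4681, -0.292, 0.2031]
orientation: [-1.212, -2.896, -0.001]
ft_force: [0.2, 1.3, -2.1]
gripper_width: 0.0238
at [ 0.4681 -0.292   0.2031] jaw 44.6 j6 -84.0 w 0.0238 F [ 0.2  1.3 -2.1] t 13.75
lin [-1.02 -0.86  5.16]
 yaw 35.91 j6~ 92
 yaw -0.09 j6~ -88
 yaw -36.09 j6~ -268
```

```bash
python3 -m inch '[{"linear":[-0.6,-0.5,0],"yaw":0,"jaw":1},{"linear":[-1,-0.9,0],"yaw":0,"jaw":1},{"linear":[-1,-0.9,1],"yaw":0,"jaw":1},{"linear":[-1,-0.9,2.5],"yaw":0,"jaw":1},{"linear":[-1,-0.9,4]  ,"yaw":0,"jaw":1}]'; python3 -m inch '[{"linear":[0,0,0.7],"yaw":0,"jaw":1},{"linear":[0,0,1],"yaw":0,"jaw":1},{"linear":[0,0,1.1],"yaw":0,"jaw":1},{"linear":[0,0,1.15],"yaw":0,"jaw":1},{"linear":[0,0,1.15],"yaw":0,"jaw":1}]'; python3 -c "
from h import *
plan(.4705,-.325,.072,45)"
```

```text
t: 14.38
eef_pos: [0.4707, -0.3241, 0.1036]
orientation: [1.21, 2.899, -0.0]
ft_force: [0.1, -0.4, -2.1]
gripper_width: 0.0235
t: 15.0
eef_pos: [0.4706, -0.3247, 0.0763]
orientation: [1.211, 2.898, -0.001]
ft_force: [-0.5, 0.3, -1.8]
gripper_width: 0.0233
at [ 0.4706 -0.3247  0.0763] jaw 44.6 j6 -87.0 w 0.0233 F [-0.5  0.3 -1.8] t 15.0
lin [-0.   -0.01  0.17]
 yaw 35.93 j6~ 93
 yaw -0.07 j6~ -87
 yaw -36.07 j6~ -267
```

```bash
python3 -m inch '[{"linear":[0,0,0.07],"yaw":0,"jaw":1},{"linear":[0,0,0.14],"yaw":0,"jaw":1},{"linear":[0,0,0.14],"yaw":0,"jaw":1}]';python3 -m inch '[{"linear":[0,0,0.04],"yaw":0,"jaw":1},{"linear":[0,0,0.06],"yaw":0,"jaw":1},{"linear":[0,0,0.06],"yaw":0,"jaw":1}]'
```

```text
t: 15.38
eef_pos: [0.4702, -0.3244, 0.072]
orientation: [-1.211, -2.898, -0.0]
ft_force: [-0.1, -0.2, -2.0]
gripper_width: 0.0234
t: 15.75
eef_pos: [0.4705, -0.3247, 0.0713]
orientation: [1.211, 2.898, -0.001]
ft_force: [-2.2, 1.1, 4.9]
gripper_width: 0.0237
```

Contact. Release and rise.

```bash
python3 -m inch '[{"linear":[0,0,-0.02],"yaw":0,"jaw":0.68},{"linear":[0,0,-0.02],"yaw":0,"jaw":0.6},{"linear":[0,0,-0.02],"yaw":0,"jaw":0.45},{"linear":[0,0,-0.02],"yaw":0,"jaw":0.35},{"linear":[0,0,-0.5],"yaw":0,"jaw":0.3}]'; python3 -m inch '[{"linear":[0,0,-1.5],"yaw":0,"jaw":0.3},{"linear":[0,0,-3],"yaw":0,"jaw":0.2},{"linear":[0,0,-4.5],"yaw":0,"jaw":0.1},{"linear":[0,0,-4.5],"yaw":0,"jaw":0.05},{"linear":[0,0,-4.5],"yaw":0,"jaw":0.05}]';python3 -c "
from h import *
plan(.553,.326,.2,61)
d=cam('wrist');cv2.imwrite('pics/w3.png',d['frame'][:,:,::-1])"
```

```text
t: 16.38
eef_pos: [0.4698, -0.3241, 0.0827]
orientation: [-1.211, -2.897, -0.001]
ft_force: [0.3, -0.6, 0.1]
gripper_width: 0.0599
t: 17.0
eef_pos: [0.47, -0.3242, 0.1955]
orientation: [-1.211, -2.898, -0.0]
ft_force: [-0.1, -0.9, -1.0]
gripper_width: 0.0813
at [ 0.47   -0.3242  0.1955] jaw 44.6 j6 -87.0 w 0.0813 F [-0.1 -0.9 -1. ] t 17.0
lin [16.17 20.64 -0.18]
 yaw 32.73 j6~ 142
 yaw -3.27 j6~ -38
 yaw -39.27 j6~ -218
```

View pics/w3.png

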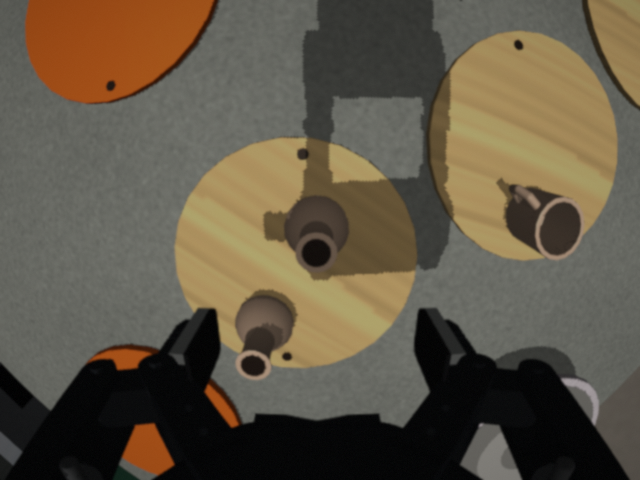

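```bash
python3 -m inch '[{"linear":[1.5,1.95,0],"yaw":-1,"jaw":0.05},{"linear":[3,3.9,0],"yaw":-2,"jaw":0.05},{"linear":[4.5,5.85,0],"yaw":-3,"jaw":0.05},{"linear":[6,7.8,0],"yaw":-3.3,"jaw":0.05},{"linear":[7.5,9.75,0],"yaw":-3.3,"jaw":0.05}]';  python3 -c "
from h import *
plan(.553,.326,.2,61)"
```

```text
t: 17.68
eef_pos: [0.5114, -0.0178, 0.1944]
orientation: [-0.782, -3.04, 0.0]
ft_force: [0.7, -0.0, 0.3]
gripper_width: 0.0812
at [ 0.5114 -0.0178  0.1944] jaw 61.1 j6 -72.0 w 0.0812 F [ 0.7 -0.   0.3] t 17.68
lin [ 5.18 12.85 -0.22]
 yaw 36.03 j6~ 141
 yaw 0.03 j6~ -39
 yaw -35.97 j6~ -219
```

```bash
python3 -m inch '[{"linear":[0.9,2.2,0],"yaw":0,"jaw":0.05},{"linear":[1.8,4.4,0],"yaw":0,"jaw":0.05},{"linear":[2.7,6.6,0],"yaw":0,"jaw":0.05},{"linear":[3.3,8.1,0],"yaw":0,"jaw":0.05},{"linear":[3.3,8.1,0],"yaw":0,"jaw":0.05}]';  python3 -c "
from h import *
plan(.553,.326,.2,61)
d=cam('wrist');cv2.imwrite('pics/w4.png',d['frame'][:,:,::-1])"
```

```text
t: 18.3
eef_pos: [0.5367, 0.1999, 0.1939]
orientation: [-0.776, -3.042, 0.001]
ft_force: [0.1, -0.6, -0.5]
gripper_width: 0.0812
at [0.5367 0.1999 0.1939] jaw 61.4 j6 -49.0 w 0.0812 F [ 0.1 -0.6 -0.5] t 18.3
lin [ 1.84  4.74 -0.25]
 yaw 36.07 j6~ 142
 yaw 0.07 j6~ -38
 yaw -35.93 j6~ -218
```

View pics/w4.png

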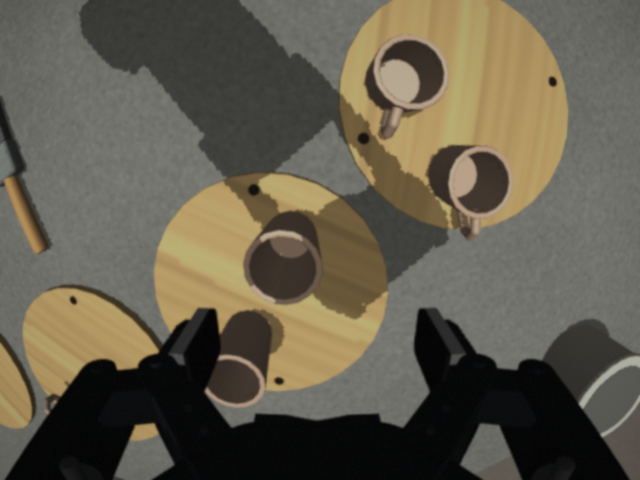

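```bash
python3 - <<'E'
from h import *
d=cam("wrist")
for n,c,h in [("B",(410,72.5),[(397,112,.065),(388,133,.035)]),("A",(480,182),[(473,214,.065),(470,235,.035)])]:
    C=onz(d,c,.074)[0]; print(n,C.round(4))
    for x,y,z in h:
        v=onz(d,(x,y),z)[0]-C; print(v.round(4),np.degrees(np.arctan2(v[1],v[0])).round(1),np.linalg.norm(v).round(3))
E
```

```text
B [0.4613 0.3103]
[ 0.0205 -0.0192] -43.1 0.028
[ 0.0331 -0.0266] -38.8 0.042
A [0.5517 0.3228]
[ 0.0225 -0.0117] -27.5 0.025
[ 0.05   -0.0122] -13.7 0.051
```

```bash
python3 - <<'E'
from h import *
d=cam("scene"); q=np.array([450-.42,180-.42])
for n,c,h in [("B",(206,187),(166,267)),("A",(337,361),(330,457))]:
    C=onz(d,np.array(c)/6+q,.074)[0]; v=onz(d,np.array(h)/6+q,.047)[0]-C
    print(n,C.round(4),v.round(4),np.degrees(np.arctan2(v[1],v[0])).round(1),np.linalg.norm(v).round(3))
plan(.553,.3255,.2,64)
E
```

```text
B [0.4624 0.3165] [ 0.0171 -0.0178] -46.3 0.025
A [0.5538 0.3288] [ 0.0268 -0.0071] -14.9 0.028
at [0.537  0.1966 0.1946] jaw 61.1 j6 -49.0 w 0.081 F [ 0.3 -0.3  0.2] t 18.45
lin [ 1.93  4.82 -0.22]
 yaw 35.42 j6~ 139
 yaw -0.58 j6~ -41
 yaw -36.58 j6~ -221
```

```bash
python3 -m inch '[{"linear":[1,2.4,0],"yaw":-1,"jaw":0.05},{"linear":[1.93,4.8,0],"yaw":-1,"jaw":0.05},{"linear":[1.93,4.8,0],"yaw":-1,"jaw":0.05},{"linear":[1.93,4.8,0.5],"yaw":-1,"jaw":0.05},{"linear":[1.93,4.8,2],"yaw":-1,"jaw":0.05}]';  python3 -c "
from h import *
plan(.553,.3255,.042,66)"
```

```text
t: 19.08
eef_pos: [0.5545, 0.324, 0.1463]
orientation: [0.652, 3.07, 0.003]
ft_force: [-0.9, 0.5, -0.4]
gripper_width: 0.0811
at [0.5545 0.324  0.1463] jaw 66.0 j6 -43.0 w 0.0811 F [-0.9  0.5 -0.4] t 19.07
lin [0.09 0.02 4.17]
 yaw 36.0 j6~ 138
 yaw 0.0 j6~ -42
 yaw -36.0 j6~ -222
```

```bash
python3 -m inch '[{"linear":[0.05,0,1.5],"yaw":0,"jaw":0.05},{"linear":[0.05,0,3],"yaw":0,"jaw":0.05},{"linear":[0.05,0,4.1],"yaw":0,"jaw":0.05},{"linear":[0.05,0,4.1],"yaw":0,"jaw":0.2},{"linear":[0.05,0,4.1],"yaw":0,"jaw":0.25}]';python3 -m inch '[{"linear":[0,0,0],"yaw":0,"jaw":0.3},{"linear":[0,0,0],"yaw":0,"jaw":0.36},{"linear":[0,0,0],"yaw":0,"jaw":0.6},{"linear":[0,0,0],"yaw":0,"jaw":1},{"linear":[0,0,0],"yaw":0,"jaw":1}]'; python3 -c "
from h import *
plan(.553,.3255,.042,66)
d=cam('wrist');cv2.imwrite('pics/w5.png',d['frame'][:,:,::-1])"
```

```text
t: 19.7
eef_pos: [0.5528, 0.3252, 0.0441]
orientation: [0.652, 3.072, 0.001]
ft_force: [1.0, 0.1, -0.3]
gripper_width: 0.0639
t: 20.32
eef_pos: [0.5526, 0.3264, 0.0444]
orientation: [0.649, 3.072, 0.001]
ft_force: [-0.9, -1.3, 5.7]
gripper_width: 0.0513
at [0.5526 0.3264 0.0444] jaw 66.1 j6 -42.0 w 0.0513 F [-0.9 -1.3  5.7] t 20.32
lin [-0.03 -0.03  0.09]
 yaw 36.03 j6~ 138
 yaw 0.03 j6~ -42
 yaw -35.97 j6~ -222
```

View pics/w5.png

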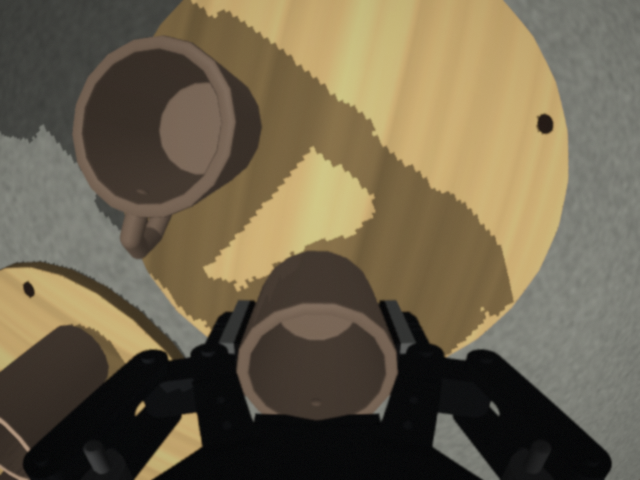

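The cup rim (centre about 317,360) is centred between the pads, the handle hidden under the gripper body on the far side. Lift and carry.

```bash
python3 -m inch '[{"linear":[0,0,-0.6],"yaw":0,"jaw":1},{"linear":[0,0,-2],"yaw":0,"jaw":1},{"linear":[0,0,-4],"yaw":0,"jaw":1},{"linear":[0,0,-6],"yaw":0,"jaw":1},{"linear":[0,0,-6],"yaw":0,"jaw":1}]'; python3 -c "
from h import *
plan(.5947,-.0648,.192,66)"
```

```text
t: 21.0
eef_pos: [0.5539, 0.3274, 0.1989]
orientation: [0.647, 3.066, 0.009]
ft_force: [-0.8, -0.6, -1.7]
gripper_width: 0.0514
at [0.5539 0.3274 0.1989] jaw 66.2 j6 -42.0 w 0.0514 F [-0.8 -0.6 -1.7] t 21.0
lin [ -7.83 -13.69   0.23]
 yaw 36.03 j6~ 101
 yaw 0.03 j6~ -79
 yaw -35.97 j6~ -259
```

```bash
python3 -m inch '[{"linear":[-0.5,-0.9,0],"yaw":0,"jaw":1},{"linear":[-1.4,-2.5,0],"yaw":0,"jaw":1},{"linear":[-2.4,-4.2,0],"yaw":0,"jaw":1},{"linear":[-3.4,-6,0],"yaw":0,"jaw":1},{"linear":[-4.4,-7.7,0],"yaw":0,"jaw":1}]'; python3 -m inch '[{"linear":[-1,-1.75,0],"yaw":0,"jaw":1},{"linear":[-2,-3.5,0],"yaw":0,"jaw":1},{"linear":[-2.9,-5.1,0],"yaw":0,"jaw":1},{"linear":[-3.4,-5.9,0],"yaw":0,"jaw":1},{"linear":[-3.4,-5.9,0],"yaw":0,"jaw":1}]'; python3 -c "
from h import *
plan(.5947,-.0648,.046,66)"
```

```text
t: 21.62
eef_pos: [0.574, 0.1042, 0.1922]
orientation: [-0.649, -3.072, 0.001]
ft_force: [1.4, -0.1, -1.0]
gripper_width: 0.0511
t: 22.25
eef_pos: [0.5923, -0.0651, 0.192]
orientation: [-0.653, -3.071, 0.0]
ft_force: [-0.3, 0.4, -1.7]
gripper_width: 0.0513
at [ 0.5923 -0.0651  0.192 ] jaw 66.0 j6 -80.0 w 0.0513 F [-0.3  0.4 -1.7] t 22.25
lin [-0.09  0.06  5.84]
 yaw 36.0 j6~ 100
 yaw -0.0 j6~ -80
 yaw -36.0 j6~ -260
```

```bash
python3 -m inch '[{"linear":[0,0,1.5],"yaw":0,"jaw":1},{"linear":[0,0,3.3],"yaw":0,"jaw":1},{"linear":[0,0,5],"yaw":0,"jaw":1},{"linear":[0,0,5.6],"yaw":0,"jaw":1},{"linear":[0,0,5.72],"yaw":0,"jaw":1}]'; python3 -m inch '[{"linear":[0,0,0.04],"yaw":0,"jaw":1},{"linear":[0,0,0.1],"yaw":0,"jaw":1},{"linear":[0,0,0.1],"yaw":0,"jaw":1}]';python3 -m inch '[{"linear":[0,0,0.04],"yaw":0,"jaw":1},{"linear":[0,0,0.08],"yaw":0,"jaw":1},{"linear":[0,0,0.08],"yaw":0,"jaw":1}]'
```

```text
t: 22.88
eef_pos: [0.5926, -0.0628, 0.0497]
orientation: [-0.648, -3.073, -0.0]
ft_force: [0.1, -0.4, -1.0]
gripper_width: 0.0512
t: 23.25
eef_pos: [0.5932, -0.0637, 0.0484]
orientation: [0.649, 3.072, -0.0]
ft_force: [-1.3, -1.5, -2.0]
gripper_width: 0.051
t: 23.62
eef_pos: [0.5927, -0.0636, 0.0455]
orientation: [-0.65, -3.073, 0.0]
ft_force: [0.1, -0.2, -0.5]
gripper_width: 0.0517
```

```bash
python3 -m inch '[{"linear":[0,0,0.03],"yaw":0,"jaw":1},{"linear":[0,0,0.05],"yaw":0,"jaw":1},{"linear":[0,0,0.05],"yaw":0,"jaw":1}]'
```

```text
t: 24.0
eef_pos: [0.5928, -0.0636, 0.0444]
orientation: [0.649, 3.074, -0.0]
ft_force: [-0.1, -0.2, -0.4]
gripper_width: 0.0515
```

```bash
python3 -m inch '[{"linear":[0,0,0.03],"yaw":0,"jaw":1},{"linear":[0,0,0.05],"yaw":0,"jaw":1},{"linear":[0,0,0.05],"yaw":0,"jaw":1}]'
```

```text
t: 24.38
eef_pos: [0.5929, -0.0637, 0.0444]
orientation: [0.649, 3.073, -0.0]
ft_force: [-4.6, -0.3, 9.0]
gripper_width: 0.0514
```

Contact; release.

```bash
python3 -m inch '[{"linear":[0,0,-0.04],"yaw":0,"jaw":0.37},{"linear":[0,0,-0.04],"yaw":0,"jaw":0.3},{"linear":[0,0,-0.04],"yaw":0,"jaw":0.2},{"linear":[0,0,-0.04],"yaw":0,"jaw":0.15},{"linear":[0,0,-0.6],"yaw":0,"jaw":0.15}]'; python3 -m inch '[{"linear":[0,0,-1.5],"yaw":0,"jaw":0.15},{"linear":[0,0,-3.5],"yaw":0,"jaw":0.1},{"linear":[0,0,-5.3],"yaw":0,"jaw":0.05},{"linear":[0,0,-5.3],"yaw":0,"jaw":0.05},{"linear":[0,0,-5.3],"yaw":0,"jaw":0.05}]';python3 -c "
from h import *
plan(.4615,.3148,.193,44)"
```

```text
t: 25.0
eef_pos: [0.592, -0.0634, 0.0575]
orientation: [-0.649, -3.071, 0.0]
ft_force: [0.6, -0.3, -0.3]
gripper_width: 0.0725
t: 25.62
eef_pos: [0.5924, -0.0635, 0.1906]
orientation: [-0.649, -3.074, 0.0]
ft_force: [-0.7, 0.2, -0.7]
gripper_width: 0.0808
at [ 0.5924 -0.0635  0.1906] jaw 66.1 j6 -80.0 w 0.0808 F [-0.7  0.2 -0.7] t 25.62
lin [10.91 11.72 -0.09]
 yaw 40.43 j6~ 163
 yaw 4.43 j6~ -17
 yaw -31.57 j6~ -197
```

```bash
python3 -m inch '[{"linear":[1.6,1.75,0],"yaw":1.5,"jaw":0.05},{"linear":[3.2,3.5,0],"yaw":3,"jaw":0.05},{"linear":[4.8,5.2,0],"yaw":4.4,"jaw":0.05},{"linear":[6.4,6.9,0],"yaw":4.4,"jaw":0.05},{"linear":[8,8.6,0],"yaw":4.4,"jaw":0.05}]';  python3 -m inch '[{"linear":[0,0,0],"yaw":0,"jaw":0.05},{"linear":[0,0,0],"yaw":0,"jaw":0.05}]';python3 -c "
from h import *
plan(.4615,.3148,.193,44)"
```

```text
t: 26.25
eef_pos: [0.4953, 0.2154, 0.1891]
orientation: [-1.223, -2.891, 0.003]
ft_force: [0.1, -0.4, 0.7]
gripper_width: 0.0811
t: 26.5
eef_pos: [0.4965, 0.2136, 0.1895]
orientation: [-1.222, -2.893, 0.003]
ft_force: [0.4, -0.7, 0.6]
gripper_width: 0.0811
at [0.4965 0.2136 0.1895] jaw 44.2 j6 -29.0 w 0.0811 F [ 0.4 -0.7  0.6] t 26.5
lin [ 3.88  1.82 -0.14]
 yaw 36.04 j6~ 162
 yaw 0.04 j6~ -18
 yaw -35.96 j6~ -198
```

```bash
python3 -m inch '[{"linear":[2,0.9,0],"yaw":0,"jaw":0.05},{"linear":[3.88,1.82,0],"yaw":0,"jaw":0.05},{"linear":[3.88,1.82,0],"yaw":0,"jaw":0.05},{"linear":[3.88,1.82,1],"yaw":0,"jaw":0.05},{"linear":[3.88,1.82,1.8],"yaw":0,"jaw":0.05}]';  python3 -c "
from h import *
plan(.4615,.3148,.042,44)"
```

```text
t: 27.12
eef_pos: [0.4629, 0.3131, 0.1444]
orientation: [-1.227, -2.892, 0.002]
ft_force: [0.3, -0.1, -0.3]
gripper_width: 0.0809
at [0.4629 0.3131 0.1444] jaw 44.0 j6 -18.0 w 0.0809 F [ 0.3 -0.1 -0.3] t 27.12
lin [0.09 0.01 4.1 ]
 yaw 36.0 j6~ 162
 yaw 0.0 j6~ -18
 yaw -36.0 j6~ -198
```

```bash
python3 -m inch '[{"linear":[0.07,0,1.5],"yaw":0,"jaw":0.05},{"linear":[0.07,0,3],"yaw":0,"jaw":0.05},{"linear":[0.07,0,4.05],"yaw":0,"jaw":0.05},{"linear":[0.07,0,4.05],"yaw":0,"jaw":0.2},{"linear":[0.07,0,4.05],"yaw":0,"jaw":0.25}]';python3 -m inch '[{"linear":[0,0,0],"yaw":0,"jaw":0.3},{"linear":[0,0,0],"yaw":0,"jaw":0.36},{"linear":[0,0,0],"yaw":0,"jaw":0.6},{"linear":[0,0,0],"yaw":0,"jaw":1},{"linear":[0,0,0],"yaw":0,"jaw":1}]'; python3 -c "
from h import *
plan(.4615,.3148,.042,44)
d=cam('wrist');cv2.imwrite('pics/w6.png',d['frame'][:,:,::-1])"
```

```text
t: 27.75
eef_pos: [0.462, 0.3157, 0.0451]
orientation: [1.226, 2.892, 0.001]
ft_force: [-0.3, -0.2, 0.1]
gripper_width: 0.0645
t: 28.38
eef_pos: [0.461, 0.3166, 0.0453]
orientation: [1.223, 2.893, 0.001]
ft_force: [-1.1, -2.7, 5.6]
gripper_width: 0.051
at [0.461  0.3166 0.0453] jaw 44.2 j6 -18.0 w 0.051 F [-1.1 -2.7  5.6] t 28.38
lin [-0.06 -0.04  0.13]
 yaw 36.03 j6~ 162
 yaw 0.03 j6~ -18
 yaw -35.97 j6~ -198
```

View pics/w6.png

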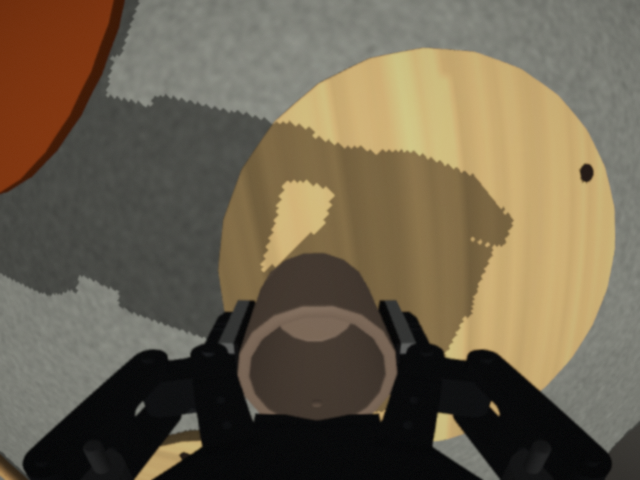

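The second cup (rim centre about 317,360) is centred and upright in the pads. Lift and work out the carry.

```bash
python3 -m inch '[{"linear":[0,0,-0.6],"yaw":0,"jaw":1},{"linear":[0,0,-2],"yaw":0,"jaw":1},{"linear":[0,0,-4],"yaw":0,"jaw":1},{"linear":[0,0,-6],"yaw":0,"jaw":1},{"linear":[0,0,-6],"yaw":0,"jaw":1}]'; python3 -c "
from h import *
plan(.5007,-.1178,.192,4)
d=cam('top')
cv2.imwrite('pics/t2.png',cv2.resize(d['frame'][125:255,200:460],None,fx=3,fy=3,interpolation=cv2.INTER_CUBIC)[:,:,::-1])"
```

```text
t: 29.05
eef_pos: [0.4627, 0.3177, 0.1996]
orientation: [1.221, 2.887, 0.012]
ft_force: [0.1, 0.3, -0.5]
gripper_width: 0.0515
at [0.4627 0.3177 0.1996] jaw 44.2 j6 -18.0 w 0.0515 F [ 0.1  0.3 -0.5] t 29.05
lin [-13.56 -11.05   0.24]
 yaw 44.03 j6~ 155
 yaw 8.03 j6~ -25
 yaw -27.97 j6~ -205
```

View pics/t2.png

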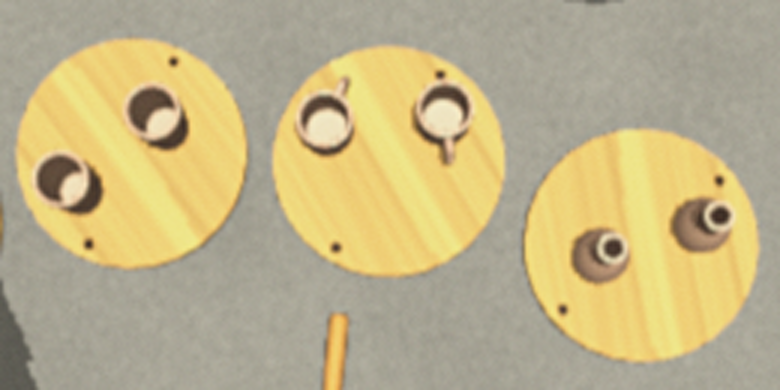

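Tumblers and vases are paired on their bats, the first cup stands at (325,122) left of the kept cup (443,113), with the lower half of the bat free.

```bash
python3 -m inch '[{"linear":[-0.8,-0.65,0],"yaw":0.5,"jaw":1},{"linear":[-2.3,-1.85,0],"yaw":1.5,"jaw":1},{"linear":[-3.8,-3.1,0],"yaw":2.5,"jaw":1},{"linear":[-5.3,-4.3,0],"yaw":3.5,"jaw":1},{"linear":[-6.8,-5.55,0],"yaw":4.5,"jaw":1}]'; python3 -m inch '[{"linear":[0,0,0],"yaw":0.5,"jaw":1},{"linear":[0,0,0],"yaw":1.5,"jaw":1},{"linear":[0,0,0],"yaw":2.5,"jaw":1},{"linear":[0,0,0],"yaw":3.5,"jaw":1},{"linear":[0,0,0],"yaw":3.5,"jaw":1}]'; python3 -c "
from h import *
plan(.5007,-.1178,.192,4)"
```

```text
t: 29.72
eef_pos: [0.4786, 0.0964, 0.1931]
orientation: [-1.767, -2.595, 0.003]
ft_force: [0.5, -0.1, -0.6]
gripper_width: 0.0515
t: 30.35
eef_pos: [0.4788, 0.0979, 0.1932]
orientation: [-2.138, -2.3, 0.003]
ft_force: [-0.0, -0.1, -0.9]
gripper_width: 0.0514
at [0.4788 0.0979 0.1932] jaw 4.2 j6 -2.0 w 0.0514 F [-0.  -0.1 -0.9] t 30.35
lin [-8.67  0.25  0.05]
 yaw 36.04 j6~ 154
 yaw 0.04 j6~ -26
 yaw -35.96 j6~ -206
```

```bash
python3 -m inch '[{"linear":[-1.3,0.04,0],"yaw":0,"jaw":1},{"linear":[-3.3,0.1,0],"yaw":0,"jaw":1},{"linear":[-5.3,0.15,0],"yaw":0,"jaw":1},{"linear":[-7.3,0.2,0],"yaw":0,"jaw":1},{"linear":[-8.65,0.25,0],"yaw":0,"jaw":1}]'; python3 -m inch '[{"linear":[0,0,0],"yaw":0,"jaw":1},{"linear":[0,0,1],"yaw":0,"jaw":1},{"linear":[0,0,3],"yaw":0,"jaw":1},{"linear":[0,0,4.8],"yaw":0,"jaw":1},{"linear":[0,0,5.4],"yaw":0,"jaw":1}]'; python3 -m inch '[{"linear":[0,0,0.2],"yaw":0,"jaw":1},{"linear":[0,0,0.4],"yaw":0,"jaw":1},{"linear":[0,0,0.4],"yaw":0,"jaw":1},{"linear":[0,0,0.4],"yaw":0,"jaw":1}]'; python3 -c "
from h import *
plan(.5007,-.1178,.0453,4)"
```

```text
t: 30.98
eef_pos: [0.501, -0.1193, 0.1936]
orientation: [-2.138, -2.3, 0.001]
ft_force: [-0.3, 0.4, -0.3]
gripper_width: 0.0514
t: 31.6
eef_pos: [0.4995, -0.1157, 0.0568]
orientation: [-2.134, -2.298, 0.003]
ft_force: [0.1, -0.2, -0.4]
gripper_width: 0.051
t: 32.1
eef_pos: [0.5019, -0.1176, 0.0502]
orientation: [2.139, 2.299, 0.001]
ft_force: [1.1, 0.6, -0.1]
gripper_width: 0.0512
at [ 0.5019 -0.1176  0.0502] jaw 4.1 j6 -26.0 w 0.0512 F [ 1.1  0.6 -0.1] t 32.1
lin [-0.01 -0.05  0.2 ]
 yaw 36.03 j6~ 154
 yaw 0.03 j6~ -26
 yaw -35.97 j6~ -206
```

```bash
python3 -m inch '[{"linear":[0,0,0.06],"yaw":0,"jaw":1},{"linear":[0,0,0.12],"yaw":0,"jaw":1},{"linear":[0,0,0.16],"yaw":0,"jaw":1},{"linear":[0,0,0.16],"yaw":0,"jaw":1}]';python3 -m inch '[{"linear":[0,0,0.03],"yaw":0,"jaw":1},{"linear":[0,0,0.05],"yaw":0,"jaw":1},{"linear":[0,0,0.05],"yaw":0,"jaw":1}]'
```

```text
t: 32.6
eef_pos: [0.5014, -0.1174, 0.0454]
orientation: [2.14, 2.3, -0.0]
ft_force: [-1.3, 0.4, 0.7]
gripper_width: 0.0517
t: 32.98
eef_pos: [0.5014, -0.1174, 0.0453]
orientation: [2.139, 2.3, -0.0]
ft_force: [-4.8, 0.3, 11.9]
gripper_width: 0.0515
```

Contact. Release, rise and check.

```bash
python3 -m inch '[{"linear":[0,0,-0.04],"yaw":0,"jaw":0.37},{"linear":[0,0,-0.04],"yaw":0,"jaw":0.3},{"linear":[0,0,-0.04],"yaw":0,"jaw":0.2},{"linear":[0,0,-0.04],"yaw":0,"jaw":0.15},{"linear":[0,0,-0.6],"yaw":0,"jaw":0.15}]'; python3 -m inch '[{"linear":[0,0,-1.5],"yaw":0,"jaw":0.15},{"linear":[0,0,-3.5],"yaw":0,"jaw":0.1},{"linear":[0,0,-5.5],"yaw":0,"jaw":0.05},{"linear":[0,0,-7],"yaw":0,"jaw":0.05},{"linear":[0,0,-7],"yaw":0,"jaw":0.05}]'; python3 -m inch '[{"linear":[2,0,0],"yaw":0,"jaw":0.05},{"linear":[4,0,0],"yaw":0,"jaw":0.05},{"linear":[6,0,0],"yaw":0,"jaw":0.05},{"linear":[8,0,0],"yaw":0,"jaw":0.05},{"linear":[10,0,0],"yaw":0,"jaw":0.05}]'; python3 -c "
from h import *
d=cam('top'); e=cam('scene')
a=cv2.resize(d['frame'][125:255,200:460],None,fx=2.3,fy=2.3,interpolation=cv2.INTER_CUBIC)
b=cv2.resize(e['frame'][220:360,150:490],(598,246))
cv2.imwrite('pics/t3.png',np.vstack([a,b])[:,:,::-1]); print(robot.state()['t'])"
```

```text
t: 33.6
eef_pos: [0.5007, -0.1171, 0.0587]
orientation: [-2.138, -2.298, 0.002]
ft_force: [-0.1, 0.2, 0.2]
gripper_width: 0.0725
t: 34.22
eef_pos: [0.5028, -0.1178, 0.2382]
orientation: [2.135, 2.295, 0.004]
ft_force: [-0.1, 0.3, 0.0]
gripper_width: 0.0808
t: 34.85
eef_pos: [0.4825, 0.1335, 0.2335]
orientation: [-2.14, -2.299, 0.002]
ft_force: [0.1, 0.1, -0.1]
gripper_width: 0.0809
34.95
```

View pics/t3.png

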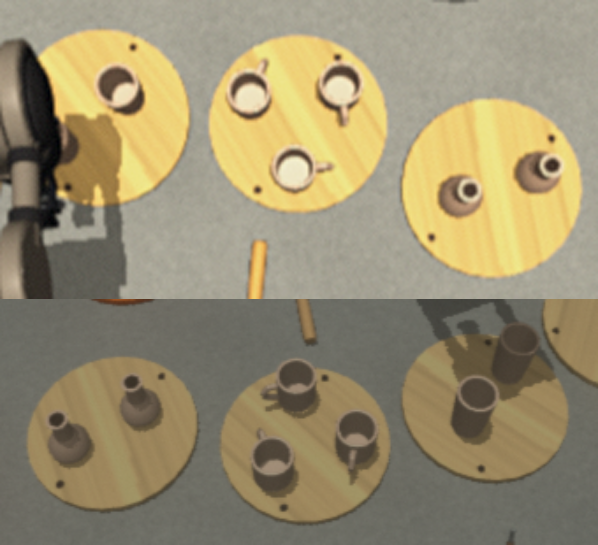

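The three cups stand apart on their bat, top view (250,92), (341,85) and (295,168). Both vases and both tumblers are upright with whole feet on their bats. Handing in.

```bash
python3 -c "
from rig import job; print(job.finish_job())"
```

```text
the job is handed in; nothing more can be done
None
```

All four mixed pieces now stand on the bat with their own kind, and I handed the job in at about 35 s of the 120 s. The hand-in reports no verdict.

- **How it was done:** I found the pieces by casting rays from the top, scene and wrist views. I carried the tumbler and both cups by the body and the vase by the neck. Each was lowered until the wrist felt 5 to 12 N, then released slowly.
- **Last look (top and scene pictures):** all seven pieces are upright with clear gaps between them, and the sorted pieces were never touched. In the top view the arm hid the kept tumbler, but the scene view showed it standing. I judged the sorted pieces' positions by eye and did not re-measure them.
- **Axis distance from the bat centre (limit 88 mm), from the tool position at release:**

| Piece | Distance |
|---|---|
| First cup moved | about 66 mm |
| Second cup moved | about 64 mm |
| Tumbler | about 40 mm |
| Vase | about 42 mm |

- **Checks that disagreed:**
  - The handle bearings differed by up to about 15° between views, so I gripped on a middle value.
  - The cups measured 51 mm between the pads instead of 54 mm, with no visible effect.
  - The top and wrist positions agreed to a few millimetres.

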